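# Ready the coffee mill for burr cleaning: catch cup in the drawer, burr cap off and held

## Task

The mill's burrs are due for cleaning: stand the steel dosing cup upright in the mill's open grounds drawer and push the drawer fully shut, so that the cup catches what drops down the chute. Then unscrew the black burr cap on top of the mill - it may have a right-hand or a left-hand thread, so try which way it gives - lift it off and finish still holding it in the gripper, upright and well clear above the mill. Leave everything else where it stands.

Things in the scene. Friction and masses are not known exactly. Their poses are not given: they have to be found in the camera images.
- mill: Black and steel electric coffee mill without hopper, fixed on the table. Housing 150 x 150 mm; deck 168 mm high with a round plate 3 mm thick, 124 mm wide, that carries the threaded neck. Origin: centre of the underside, straight below the neck; x to the back (front face, flush, at x = -75 mm), z up. A dial stands 14 mm out of the right cheek (-y), 132 mm up.
- neck_top (a point): Centre of the top of the steel neck (26 mm wide, 29 mm high), 200 mm above the table, on the thread's vertical axis. Coarse two-start thread, right-hand in some starts (loosens anticlockwise seen from above), left-hand in others. Turned the wrong way from home it stops within 0.1 rad, and at about 30 N of grip the fingers then slip round the cap.
- mill_drawer (a joint): How far the grounds drawer stands open, m: 0 is fully shut (front panel against the housing), 0.125 the end stop. Starts 0.11 to 0.12 open; slides along the mill's x with about 1.5 N of friction and stays where it is left. The free length between front panel and housing face equals this value.
- drawer_in (a point): Centre of the drawer's inner floor, 17 mm above the table, moving with the drawer; axes as the mill's. Inside it is 115 mm long (x), 120 mm wide (y), with side and back walls 30 mm high; the bay in the housing takes things up to 90 mm above the table.
- drawer_front (a point): Centre of the outer face of the drawer's aluminium front panel (146 mm wide, 76 mm high, 10 mm thick, from 13 to 89 mm above the table, with a flush dark finger slot); it is pushed along the mill's +x. Axes as the mill's.
- cup: Plain round stainless steel dosing cup without a handle, empty, upright on the table: 56 mm high, 55 mm across (53 mm at the foot, 58 mm over the rolled rim), wall 2.5 mm, about 120 g. Origin: centre of its underside, z up.
- cup_rim (a point): Centre of the cup's rim, 56 mm above its underside.
- burr_cap: Loose black knurled cap, 44 mm wide, 32 mm high, 70 g, an orange bar on top along its +x. Origin: centre of the lower edge, z up. Screwed home, its lower edge is 3 mm above the plate, 26 mm below neck_top, its x along the mill's x. Loosening, it climbs 2.5 mm per rad; from 1.8 to 2.3 rad it is free and lifts straight off; about 2.35 rad is a stop.
- tamper: Steel tamper with a wooden handle, 57 mm wide, 92 mm high, standing at the right of the mill; leave it. Origin under its centre.
- cocoa_shaker: Steel shaker, 62 mm wide, 95 mm high; leave it. Origin under its centre.
- jigger_red: Red double cone measure, 44 mm wide, 75 mm high; leave it.
Things that resemble listed ones, but are neither listed nor needed, are in the scene too. What is shaped like the cup but green is not meant. There is more than one size of the mill; the job needs the larger.

How it is judged:
By the outcome, as a careful person would: the job done as asked, in the order asked, and still so for the second after the job is handed in, while the arm keeps its last pose, push and grip.
It also fails if it takes over 72 s, if anything falls off the work surface, if the arm or the gripper's body presses on something with over 40 N, if the wrist force passes 120 N, or if a joint passes its speed limit or range.

## Robot

A 6-joint arm with a two-finger parallel gripper is mounted at the origin on a cart in front of the work surface, level with it; the furniture and walls round the work are solid. World frame = base frame: x ahead of the robot, y to its left, z up, the work surface at z = 0. Lengths are in m, angles in rad, forces in N, time in s.
With the tool pointing down it reaches from about 0.3 to 0.775 m from the base axis. Payload 14.6 kg.
Tool frame: the origin (TCP) lies at the very end of the fingers, on their centre line; the grasp point (between the pads) lies 19 mm behind it; z points along the fingers, y is the line along which they close (so a half turn about z gives the same grasp; the last joint's range is limited). The gripper opens to 94 mm and grips with 3 to 60 N. Pads are 16 mm wide; open, the fingers measure 119 mm over their backs; the gripper's body (75 mm by 177 mm) begins 78 mm behind the grasp point.
Start: joints at [-1.182, 0.3, 1.521, -0, 1.321, -0.067], TCP at [0.242, -0.494, 0.205] pointing down, gripper open.
Joint ranges: [-3.03, 3.03], [-0.79, 2.21], [0.23, 2.52], [-1.04, 4.18], [0, 3.07], [-2.55, 2.55]. Speed limits (rad/s): [2.22, 2.22, 2.57, 3.14, 3.14, 3.14].

## Interface

Orientations are given as [roll, pitch, yaw] about the fixed x, y, z axes, in that order (R = Rz(yaw) Ry(pitch) Rx(roll)).
In Python, from station import ctrl, cams gives the robot as it stands. The module is installed in compiled form; this text tells all that it offers.
- The arm moves only by the tool arm_command, never from a script. Its argument "plan" is a list that holds one entry, the list of rows, each a list of 7 numbers: the shift along the tool's x, y, z in fractions of the full range, 1 being 1000 mm, then the turn, a rotation vector about the tool's x, y, z in parts of the range, where 1.0 means pi rad, then the closure, from -1 (fully open) to 1 (shut). A call has 1 to 12 rows; each row is the pose to reach, as a shift and turn from the pose commanded when the call began, along the tool's axes at that moment; what a row does not reach only later rows make up. A row lasts 1/10 s, in which the tool goes at most 50 mm and 8.59 degrees, less where a joint would pass 70% of its speed; a pose out of reach is approached as far as the arm can. A call with a gripper value outside its range is refused whole. The fingers move at their own pace and stop on an object; "squeeze" is the grip in N (left out, the last holds). Time passes only in rows, so rows that repeat a pose let the fingers close. It gives the time, the measured TCP pose, the force, the opening and the grip force at its end, in the units of the state.
- ctrl.get_obs(): the state, without advancing time (a new reading comes with each control period).
- cams.camera(name): name is "scene" or "top" or "wrist"; returns (picture, depth): 480x640x3 uint8, blue, green, red; 480x640 float32, m along the optical axis (not along the pixel's ray), 0 where there is no reading.
- cams.camera_info(name): a dict with "fx", "fy", "cx", "cy" (pixels), "world_to_cam" (4x4, takes a point from world to camera coordinates). Camera axes: x right, y down, z forward; pixel columns grow to the right and rows downward; lengths in m; the calibration is good to about 2 mm. A picture is of the moment at which its call begins: read the wrist's pose just before it. camera_info takes no time and is no camera call; for the wrist camera it gives the pose at the moment of the call.
- ctrl.hand_in(): hands the job in; it is judged then, once.
The state is a dict: "time_s": time; "qpos": joint angles; "joint_vel": joint speeds; "tau": joint torques, N m; "ee_pos": TCP position; "eef_rot": TCP orientation; "force": force on the tool from outside, world axes, zero at the start; "moment": the same for the moment, N m; "grip_width": finger opening in m; "grip_force": force on a finger pad.
Only numpy, scipy, OpenCV 4.12 (cv2) and the standard library are available. Lean on these libraries where they do the work, as an engineer would, in place of code of your own. Each camera call takes 0.05 s, during which the arm holds its last target. There are 200 camera calls.

## Working session

There is one attempt and no reset: what is moved stays moved. The work goes in short steps, Python scripts to look and compute and a tool call to move; the robot and the scene stay as the last step left them, time stands still between calls to the robot, and variables do not carry over. Pictures are saved under pics/ and viewed, at most 10 in all, crops included, and the job is handed in when it is done.

Besides the shell and the picture viewer there is one more tool, called after ">>>" as name([rows], argument=value, ...), one row to a line, values as JSON. arm_command: Moves the arm, as the interface text tells. Its arguments: {"type":"object","properties":{"plan":{"type":"array"},"squeeze":{"type":"number"}},"required":["plan"]}

```bash
mkdir -p pics; cat > h.py <<'E'
import numpy as np, cv2
from station import ctrl, cams
from scipy.spatial.transform import Rotation as R
def look(n):
    i=cams.camera_info(n); p,d=cams.camera(n); return p,d,i
def cloud(d,i):
    v,u=np.mgrid[:480,:640]
    P=np.stack([(u-i['cx'])/i['fx']*d,(v-i['cy'])/i['fy']*d,d,np.ones_like(d)],-1)
    W=P@np.linalg.inv(i['world_to_cam']).T
    W=W[...,:3]; W[d<=0]=np.nan; return W
def save(n,k):
    p,d,i=look(n); cv2.imwrite(f'pics/{k}.png',p); W=cloud(d,i); np.savez(f'{k}.npz',W=W,p=p); return p,W
def tool(p,yaw=None):
    "world target -> shift in tool axes mm"
    o=ctrl.get_obs(); print('obs',o['ee_pos'],o['eef_rot'])
    r=o['eef_rot']; M=R.from_euler('xyz',r).as_matrix()
    return M.T@(np.array(p)-o['ee_pos'])*1000
E
python3 - <<'E'
from h import *
print(ctrl.get_obs())
a,_=save('scene','s0'); b,_=save('top','t0')
E
```

```text
{'time_s': 0.0, 'qpos': array([-1.18154791e+00,  3.00468953e-01,  1.52159016e+00,  1.98315400e-06,
        1.32071412e+00, -6.66020127e-02]), 'joint_vel': array([-6.09874044e-05, -1.19718017e-03,  6.58899099e-05, -2.31624636e-04,
       -1.59880800e-03,  3.36032465e-04]), 'tau': array([-7.69614617e-04, -5.31814742e+01, -3.52738738e+01,  7.06952135e-02,
        2.44734687e-02, -1.14033664e-04]), 'ee_pos': array([ 0.24201821, -0.49358834,  0.20488367]), 'eef_rot': array([-3.14041481e+00, -8.04878228e-05,  4.55849895e-01]), 'force': array([ 0.09206564, -0.04994836, -0.46898984]), 'moment': array([0.0462185 , 0.05023017, 0.05251517]), 'grip_force': 0.0, 'grip_width': 0.09375487577017262}
```

View pics/s0.png

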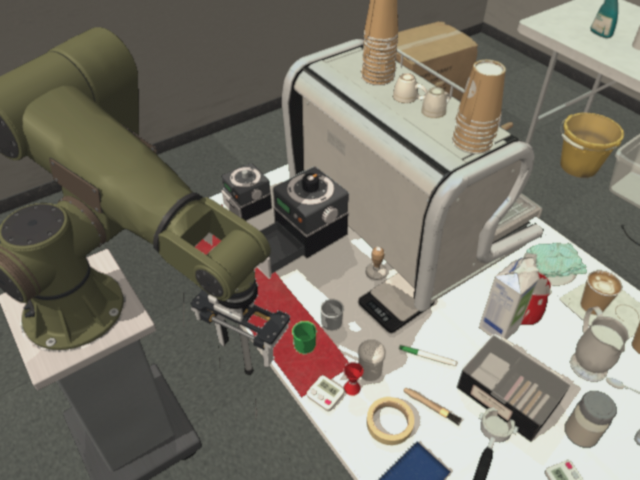

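View pics/t0.png

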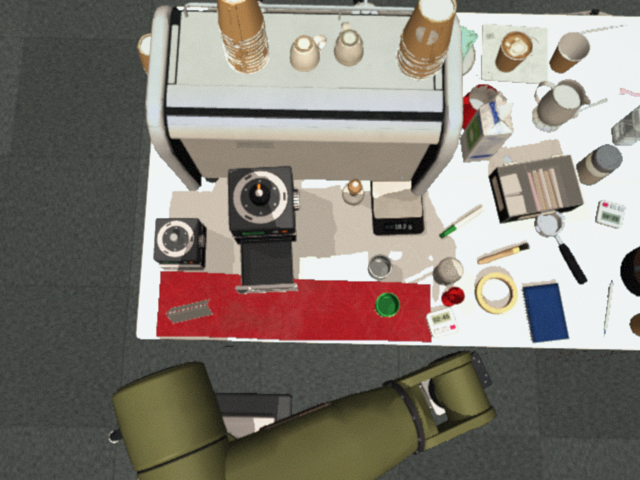

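The scene view shows the mill with its drawer open towards the robot. In the top view the cap is at about (260,190), the drawer at (268,265) with its front panel at (267,289), the steel cup at (380,266), the green cup at (387,304), the shaker at (448,271), the tamper at (354,190), and the smaller mill at (180,242).

```bash
python3 - <<'E'
from h import *
z=np.load('t0.npz'); W=z['W']; p=z['p'].astype(int)
def reg(u0,u1,v0,v1,zl,zh,name):
    S=W[v0:v1,u0:u1].reshape(-1,3); S=S[(S[:,2]>zl)&(S[:,2]<zh)]
    print(name,len(S),'mean',S.mean(0).round(4),'min',S.min(0).round(4),'max',S.max(0).round(4))
    return S
def rect(S,n):
    r=cv2.minAreaRect((S[:,:2]*1000).astype(np.float32)); print(n,r)
def circ(S,n):
    print(n,cv2.minEnclosingCircle((S[:,:2]*1000).astype(np.float32)))
S=reg(361,399,250,284,.045,.07,'cup rim'); circ(S,'cup');rect(S,'cup')
S=reg(240,285,170,215,.19,.23,'cap'); circ(S,'cap');rect(S,'cap')
S=reg(220,305,160,250,.15,.18,'deck'); rect(S,'deck')
S=reg(230,305,275,300,.07,.1,'front'); rect(S,'front')
S=reg(230,305,243,285,.01,.025,'floor'); rect(S,'floor')
S=reg(230,305,243,285,.035,.055,'walls'); rect(S,'walls')
S=reg(430,470,250,290,.07,.12,'shaker')
S=reg(370,404,288,322,.03,.08,'green')
S=reg(335,370,172,210,.03,.12,'tamper')
for q in [(260,184),(260,190),(380,266),(267,265),(267,289)]: print(q,W[q[1],q[0]].round(4))
# espresso machine above mill
S=reg(150,460,0,200,.25,.9,'machine')
i=cams.camera_info('top'); print(np.linalg.inv(i['world_to_cam']).round(3), i['fx'])
c=z['p'][145:300,215:410]; cv2.imwrite('pics/t0c.png',cv2.resize(c,None,fx=4,fy=3.8))
E
```

```text
cup rim 135 mean [ 0.5138 -0.41    0.0561] min [ 0.4853 -0.4383  0.0453] max [ 0.5405 -0.3815  0.0662]
cup ((512.9613037109375, -409.41534423828125), 28.8741455078125)
cup ((513.0889282226562, -409.10595703125), (54.75163269042969, 56.67279815673828), 46.391109466552734)
cap 343 mean [ 0.6457 -0.1224  0.2052] min [ 0.6244 -0.1445  0.1904] max [ 0.6696 -0.0997  0.2144]
cap ((647.2423706054688, -121.95507049560547), 22.96636390686035)
cap ((646.8590087890625, -122.21223449707031), (44.7097282409668, 43.71331024169922), 65.02365112304688)
deck 4201 mean [ 0.6505 -0.1245  0.1686] min [ 0.567  -0.22    0.1501] max [ 0.737  -0.0234  0.18  ]
deck ((651.8546142578125, -121.54755401611328), (196.59030151367188, 169.96340942382812), 89.86795043945312)
front 327 mean [ 0.4516 -0.1363  0.0868] min [ 0.4427 -0.2072  0.0712] max [ 0.4628 -0.0643  0.0968]
front ((451.7962646484375, -135.78326416015625), (12.391643524169922, 143.37290954589844), 4.3791022300720215)
floor 1956 mean [ 0.5191 -0.1301  0.0173] min [ 0.4654 -0.1973  0.01  ] max [ 0.5732 -0.0539  0.025 ]
floor ((519.4888305664062, -125.77
[... 377 characters left out ...]
19]
green 171 mean [ 0.4223 -0.4298  0.0538] min [ 0.3918 -0.455   0.0305] max [ 0.4476 -0.3986  0.0672]
tamper 484 mean [ 0.7224 -0.3394  0.0773] min [ 0.689  -0.3829  0.0335] max [ 0.7367 -0.2944  0.1144]
(260, 184) [ 0.6683 -0.1239  0.2057]
(260, 190) [ 0.655  -0.1242  0.2036]
(380, 266) [ 0.5205 -0.4143  0.0072]
(267, 265) [ 0.515  -0.1313  0.0178]
(267, 289) [ 0.4481 -0.1382  0.0774]
machine 45389 mean [ 0.8106 -0.2241  0.4274] min [ 0.6865 -0.5268  0.25  ] max [1.0691 0.0816 0.6385]
[[ 2.200e-02 -9.820e-01  1.900e-01  2.840e-01]
 [-1.000e+00 -2.200e-02  1.000e-03 -2.490e-01]
 [ 4.000e-03 -1.900e-01 -9.820e-01  1.496e+00]
 [ 0.000e+00  0.000e+00  0.000e+00  1.000e+00]] 599.7942511645904
```

View pics/t0c.png

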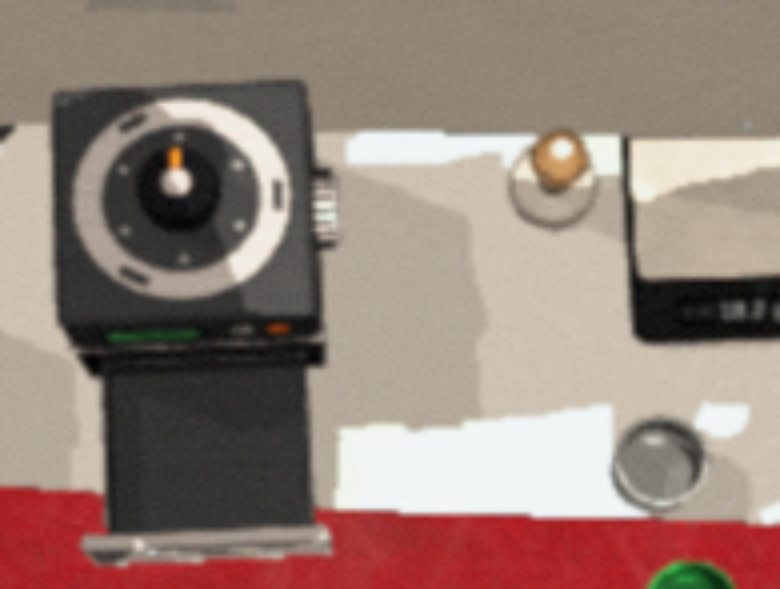

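```bash
python3 - <<'E'
from h import *
for n in('t0','s0'):
    W=np.load(n+'.npz')['W'].reshape(-1,3)
    for y0,y1 in((-.3,-.22),(-.22,-.12),(-.12,-.02),(-.02,.06)):
        for z0 in(.21,.26,.31,.36,.41,.46):
            S=W[(W[:,1]>y0)&(W[:,1]<y1)&(W[:,2]>z0)&(W[:,2]<z0+.05)&(W[:,0]>.6)]
            if len(S): print(n,y0,z0,len(S),np.percentile(S[:,0],[0,2,10]).round(3))
t=tool([.513,-.4095,.15]); print(t)
E
```

```text
t0 -0.3 0.21 275 [0.731 0.732 0.733]
t0 -0.3 0.26 279 [0.732 0.732 0.733]
t0 -0.3 0.36 859 [0.708 0.71  0.711]
t0 -0.3 0.41 4005 [0.732 0.739 0.753]
t0 -0.3 0.46 668 [0.832 0.836 0.842]
t0 -0.22 0.21 358 [0.632 0.647 0.733]
t0 -0.22 0.26 378 [0.731 0.732 0.733]
t0 -0.22 0.31 1 [0.732 0.732 0.732]
t0 -0.22 0.36 1073 [0.709 0.71  0.712]
t0 -0.22 0.41 4661 [0.73  0.738 0.752]
t0 -0.22 0.46 777 [0.822 0.824 0.828]
t0 -0.12 0.21 347 [0.632 0.732 0.733]
t0 -0.12 0.26 365 [0.731 0.732 0.733]
t0 -0.12 0.36 1086 [0.708 0.71  0.711]
t0 -0.12 0.41 3873 [0.73  0.738 0.749]
t0 -0.12 0.46 374 [0.819 0.821 0.822]
t0 -0.02 0.21 362 [0.691 0.693 0.695]
t0 -0.02 0.26 385 [0.688 0.69  0.692]
t0 -0.02 0.31 199 [0.688 0.689 0.691]
t0 -0.02 0.36 955 [0.694 0.699 0.706]
t0 -0.02 0.41 4636 [0.714 0.736 0.752]
t0 -0.02 0.46 48 [0.937 0.938 0.94 ]
s0 -0.3 0.21 323 [0.732 0.734 0.735]
s0 -0.3 0.26 357 [0.732 0.734 0.735]
s0 -0.3 0.31 234 [0.733 0.733 0.735]
s0 -0.3 0.36 549 [0.71  0.712 0.714]
s0 -0.3 0.41 1649 [0.735 0.74  0.749]
s0 -0.3 0.46 367 [0.834 0.839 0.844]
s0 -0.22 0.21 370 [0.636 0.653 0.735]
s0 -0.22 0.26 404 [0.732 0.733 0.735]
s0 -0.22 0.31 265 [0.733 0.734 0.735]
s0 -0.22 0.36 632 [0.71  0.712 0.714]
s0 -0.22 0.41 1807 [0.73  0.74  0.747]
s0 -0.22 0.46 677 [0.825 0.828 0.832]
s0 -0.12 0.21 333 [0.628 0.652 0.735]
s0 -0.12 0.26 352 [0.731 0.733 0.734]
s0 -0.12 0.31 289 [0.733 0.734 0.735]
s0 -0.12 0.36 538 [0.71  0.711 0.714]
s0 -0.12 0.41 1255 [0.731 0.739 0.744]
s0 -0.12 0.46 197 [0.822 0.823 0.825]
s0 -0.02 0.21 407 [0.692 0.696 0.7  ]
s0 -0.02 0.26 460 [0.689 0.693 0.697]
s0 -0.02 0.31 392 [0.689 0.692 0.695]
s0 -0.02 0.36 468 [0.698 0.701 0.708]
s0 -0.02 0.41 1297 [0.718 0.732 0.744]
obs [ 0.24200203 -0.4936412   0.20496773] [-3.14059691e+00 -4.63100431e-05  4.55776822e-01]
[280.36737153  43.78517534  54.93714124]
```

```bash
python3 - <<'E'
from h import *
o=ctrl.get_obs(); M=R.from_euler('xyz',o['eef_rot']).as_matrix()
for n in('s0','t0'):
    W=np.load(n+'.npz')['W'].reshape(-1,3); T=(W-o['ee_pos'])@M
    for a in np.arange(-.02,.36,.02):
        S=T[(-T[:,2]>a)&(-T[:,2]<a+.02)&(np.abs(T[:,0])<.16)&(np.abs(T[:,1])<.16)]
        if len(S)>3: print(n,'up',a.round(2),len(S),'x',np.percentile(S[:,0],[1,99]).round(3),'y',np.percentile(S[:,1],[1,99]).round(3))
E
```

```text
s0 up 0.0 86 x [-0.009  0.01 ] y [-0.06   0.058]
s0 up 0.02 125 x [-0.009  0.011] y [-0.059  0.058]
s0 up 0.04 92 x [-0.009  0.01 ] y [-0.06   0.058]
s0 up 0.06 47 x [-0.009  0.012] y [-0.062  0.052]
s0 up 0.08 26 x [-0.029  0.034] y [-0.071  0.078]
s0 up 0.1 456 x [-0.033  0.028] y [-0.08  0.08]
s0 up 0.12 788 x [-0.033  0.03 ] y [-0.088  0.088]
s0 up 0.14 1104 x [-0.031  0.033] y [-0.088  0.086]
s0 up 0.16 33 x [-0.032 -0.013] y [-0.03   0.016]
s0 up 0.18 369 x [-0.036  0.028] y [-0.039  0.036]
s0 up 0.2 192 x [-0.031  0.025] y [0.    0.034]
s0 up 0.22 287 x [-0.053  0.024] y [0.009 0.033]
s0 up 0.24 325 x [-0.059  0.05 ] y [-0.089  0.037]
s0 up 0.26 1048 x [-0.06  0.05] y [-0.11   0.041]
s0 up 0.28 1752 x [-0.059  0.051] y [-0.143  0.038]
s0 up 0.3 2596 x [-0.056  0.055] y [-0.15   0.025]
s0 up 0.32 1672 x [-0.049  0.06 ] y [-0.157 -0.034]
s0 up 0.34 1592 x [-0.043  0.061] y [-0.158 -0.079]
t0 up 0.12 141 x [-0.036  0.032] y [0.006 0.088]
t0 up 0.14 245 x [-0.034  0.03 ] y [-0.041  0.088]
t0 up 0.16 43 x [-0.03   0.019] y [-0.041 -0.039]
t0 up 0.18 285 x [-0.035  0.027] y [-0.041 -0.024]
t0 up 0.2 42 x [-0.02   0.021] y [-0.035 -0.026]
t0 up 0.22 53 x [-0.016  0.016] y [-0.035 -0.028]
t0 up 0.24 46 x [-0.04   0.059] y [-0.073  0.011]
t0 up 0.26 210 x [-0.044  0.06 ] y [-0.088  0.037]
t0 up 0.28 1125 x [-0.056  0.061] y [-0.11   0.037]
t0 up 0.3 2369 x [-0.057  0.063] y [-0.116  0.025]
t0 up 0.32 1570 x [-0.051  0.067] y [-0.149 -0.035]
t0 up 0.34 1919 x [-0.044  0.065] y [-0.158 -0.079]
```

The manual's scale: shifts go in shares of 1000 mm and turns go in shares of pi rad. Converting my numbers, 280 mm / 1000 = 0.28, 250 mm / 1000 = 0.25, 0.386 rad / 3.1416 = 0.1229.

>>> arm_command([
  [[0.05,0.008,0,0,0,0.0318,-1],[0.1,0.016,0,0,0,0.0637,-1],[0.15,0.024,0,0,0,0.0955,-1],[0.2,0.032,0,0,0,0.1229,-1],[0.25,0.039,0.02,0,0,0.1229,-1],[0.28,0.044,0.055,0,0,0.1229,-1],[0.28,0.044,0.055,0,0,0.1229,-1],[0.28,0.044,0.055,0,0,0.1229,-1],[0.28,0.044,0.055,0,0,0.1229,-1],[0.28,0.044,0.055,0,0,0.1229,-1]],
])

```text
time_s: 1.1
ee_pos: [0.5123, -0.4111, 0.152]
eef_rot: [3.14, -0.001, 0.068]
force: [-0.2, -0.4, -0.8]
grip_width: 0.094
grip_force: 0.0
```

```bash
python3 - <<'E'
from h import *
o=ctrl.get_obs(); print(o['ee_pos'],o['qpos'].round(3))
p,W=save('wrist','w1')
S=W.reshape(-1,3)
for n,W in(('w',S),):
    A=W[(np.abs(W[:,0]-.513)<.045)&(np.abs(W[:,1]+.41)<.045)&(W[:,2]>.045)&(W[:,2]<.065)]
    print(len(A),A.min(0).round(4),A.max(0).round(4),cv2.minEnclosingCircle((A[:,:2]*1000).astype(np.float32)),cv2.fitEllipse((A[:,:2]*1000).astype(np.float32)))
E
```

```text
[ 0.51230441 -0.41109918  0.15204782] [-0.732  0.581  1.247 -0.     1.312  0.77 ]
1505 [ 0.4866 -0.4366  0.045 ] [ 0.5439 -0.3792  0.0587] ((515.154052734375, -408.09246826171875), 28.995803833007812) ((515.9389038085938, -408.07708740234375), (53.08251953125, 53.1705436706543), 172.66737365722656)
```

In the tool's units: 138 mm / 1000 = 0.138, -2.4 mm / 1000 = -0.0024.

>>> arm_command([
  [[0.002,-0.0024,0.05,0,0,0,-1],[0.002,-0.0024,0.1,0,0,0,-1],[0.002,-0.0024,0.125,0,0,0,-1],[0.002,-0.0024,0.138,0,0,0,-1],[0.002,-0.0024,0.138,0,0,0,-1],[0.002,-0.0024,0.138,0,0,0,0.6],[0.002,-0.0024,0.138,0,0,0,0.6],[0.002,-0.0024,0.138,0,0,0,0.6],[0.002,-0.0024,0.138,0,0,0,0.6],[0.002,-0.0024,0.138,0,0,0,0.6],[0.002,-0.0024,0.138,0,0,0,0.6]],
], squeeze=20)

```text
time_s: 2.25
ee_pos: [0.5148, -0.4077, 0.0129]
eef_rot: [3.141, -0.0, 0.07]
force: [-1.2, -0.0, 3.0]
grip_width: 0.0553
grip_force: 20.0
```

In the tool's units: -275 mm / 1000 = -0.275, -260 mm / 1000 = -0.26.

>>> arm_command([
  [[0,0,-0.05,0,0,0,0.6],[0,0,-0.1,0,0,0,0.6],[0,-0.02,-0.132,0,0,0,0.6],[0.006,-0.07,-0.132,0,0,0,0.6],[0.01,-0.12,-0.132,0,0,0,0.6],[0.015,-0.17,-0.132,0,0,0,0.6],[0.019,-0.22,-0.132,0,0,0,0.6],[0.023,-0.26,-0.132,0,0,0,0.6],[0.024,-0.275,-0.132,0,0,0,0.6],[0.024,-0.275,-0.132,0,0,0,0.6],[0.024,-0.275,-0.132,0,0,0,0.6],[0.024,-0.275,-0.132,0,0,0,0.6]],
])

```text
time_s: 3.45
ee_pos: [0.5194, -0.1328, 0.1443]
eef_rot: [3.141, 0.0, 0.069]
force: [-0.6, 0.6, -1.2]
grip_width: 0.0553
grip_force: 20.0
```

```bash
python3 - <<'E'
from h import *
o=ctrl.get_obs(); print(o['ee_pos'],o['eef_rot'],o['grip_width'],o['qpos'].round(3))
p,W=save('wrist','w2')
E
```

```text
[ 0.51942608 -0.13281301  0.14430737] [3.14147904e+00 1.93530321e-04 6.85029252e-02] 0.05527677616102196 [-0.319  0.328  1.633 -0.     1.181  1.184]
```

View pics/w2.png

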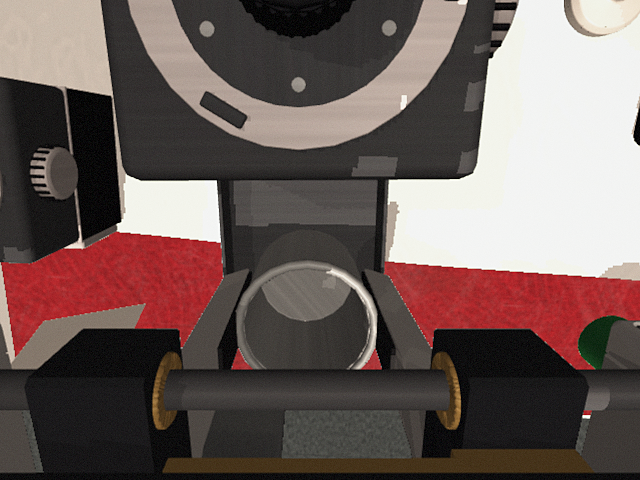

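The wrist view shows the cup upright between the fingers, rim centred at (307,318). It sits over the drawer, whose side walls are at u≈228 and 385, with the mill deck ahead, its front edge at v≈178.

```bash
python3 - <<'E'
from h import *
W=np.load('w2.npz')['W'].reshape(-1,3)
def mf(S,c=(.647,-.122),a=.073):
    d=S[:,:2]-c; return np.c_[d[:,0]*np.cos(a)+d[:,1]*np.sin(a),-d[:,0]*np.sin(a)+d[:,1]*np.cos(a),S[:,2]]
Q=mf(W)
def show(n,k): 
    S=Q[k]; print(n,len(S),np.percentile(S,[1,50,99],axis=0).round(4).tolist())
b=(np.abs(Q[:,1])<.09)&(Q[:,0]>-.12)&(Q[:,0]<-.08)
show('walls',b&(Q[:,2]>.04)&(Q[:,2]<.05))
show('wl',b&(Q[:,2]>.04)&(Q[:,2]<.05)&(Q[:,1]>0)); show('wr',b&(Q[:,2]>.04)&(Q[:,2]<.05)&(Q[:,1]<0))
show('floor',b&(Q[:,2]>.01)&(Q[:,2]<.024))
show('rim',(np.abs(Q[:,1])<.05)&(np.abs(Q[:,0]+.13)<.05)&(Q[:,2]>.182)&(Q[:,2]<.195))
k=(Q[:,2]>.16)&(Q[:,2]<.175)&(Q[:,0]<.05)&(np.abs(Q[:,1])<.12); show('deck',k)
S=W[k]; 
k=(Q[:,2]>.185)&(Q[:,2]<.215)&(Q[:,0]>-.04); show('cap',k)
# deck front edge orientation
D=W[(Q[:,2]>.16)&(Q[:,2]<.17)&(np.abs(Q[:,1])<.06)&(Q[:,0]<0)]
ys=np.arange(-.175,-.07,.01); e=[(y,D[np.abs(D[:,1]-y)<.005][:,0].min()) for y in ys]; print(np.polyfit(*zip(*e),1), np.array(e).round(4)[::3])
E
```

```text
walls 485 [[-0.1197, -0.0617, 0.0402], [-0.1024, 0.0608, 0.0456], [-0.0862, 0.0638, 0.0474]]
wl 244 [[-0.1193, 0.0608, 0.0403], [-0.1025, 0.0618, 0.0454], [-0.0864, 0.064, 0.0475]]
wr 241 [[-0.1199, -0.0618, 0.0402], [-0.1023, -0.0597, 0.0457], [-0.0861, -0.0588, 0.0473]]
floor 5488 [[-0.1197, -0.0589, 0.0144], [-0.1047, 0.0012, 0.0161], [-0.0902, 0.061, 0.0214]]
rim 4691 [[-0.1474, -0.0399, 0.1822], [-0.1189, -0.0018, 0.1879], [-0.0994, 0.0369, 0.1947]]
deck 67849 [[-0.1509, -0.0698, 0.1616], [-0.0391, 0.0009, 0.1693], [-0.0073, 0.0721, 0.1733]]
cap 2204 [[-0.0201, -0.0136, 0.1853], [-0.018, 0.001, 0.1982], [-0.0122, 0.0158, 0.2058]]
[0.43990197 0.57517993] [[-0.175   0.5309]
 [-0.145   0.4958]
 [-0.115   0.4978]
 [-0.085   0.5722]]
```

```bash
python3 - <<'E'
from h import *
print(tool(np.linalg.inv(cams.camera_info('wrist')['world_to_cam'])[:3,3]))
E
```

```text
obs [ 0.51940306 -0.1327916   0.144277  ] [3.14159017e+00 2.11815030e-04 6.82391857e-02]
[ 7.61118699e+01 -1.18784883e-01 -1.78397284e+02]
```

>>> arm_command([
  [[0,-0.0025,0.04,0,0,0,0.6],[0,-0.0025,0.07,0,0,0,0.6],[0,-0.0025,0.09,0,0,0,0.6],[0,-0.0025,0.102,0,0,0,0.6],[0,-0.0025,0.108,0,0,0,0.6],[0,-0.0025,0.11,0,0,0,0.6],[0,-0.0025,0.112,0,0,0,0.6],[0,-0.0025,0.112,0,0,0,0.6]],
])

```text
time_s: 4.3
ee_pos: [0.5196, -0.1292, 0.033]
eef_rot: [3.141, -0.001, 0.07]
force: [0.5, 0.1, -1.5]
grip_width: 0.0555
grip_force: 20.0
```

In the tool's units: 3 mm / 1000 = 0.003, 2 mm / 1000 = 0.002.

>>> arm_command([
  [[0,0,0.001,0,0,0,0.6],[0,0,0.002,0,0,0,0.6],[0,0,0.003,0,0,0,0.6],[0,0,0.003,0,0,0,0.6]],
])

```text
time_s: 4.7
ee_pos: [0.5196, -0.1291, 0.0298]
eef_rot: [3.141, -0.001, 0.07]
force: [0.6, 1.1, 2.2]
grip_width: 0.0553
grip_force: 20.0
```

Contact with the drawer floor (force +3.7 N). Release part-way and rise.

In the tool's units: -150 mm / 1000 = -0.15, -140 mm / 1000 = -0.14.

>>> arm_command([
  [[0,0,0,0,0,0,-0.55],[0,0,0,0,0,0,-0.55],[0,0,0,0,0,0,-0.55],[0,0,0,0,0,0,-0.55],[0,0,-0.02,0,0,0,-0.55],[0,0,-0.06,0,0,0,-0.55],[0,0,-0.11,0,0,0,-0.55],[-0.04,0,-0.15,0,0,0,0],[-0.09,0,-0.15,0,0,0,1],[-0.14,0,-0.15,0,0,0,1],[-0.14,0,-0.15,0,0,0,1]],
])

```text
time_s: 5.8
ee_pos: [0.376, -0.1386, 0.1795]
eef_rot: [3.141, 0.0, 0.069]
force: [1.2, -0.8, 0.1]
grip_width: 0.0444
grip_force: 0.0
```

```bash
python3 - <<'E'
from h import *
o=ctrl.get_obs(); print(o['ee_pos'],o['eef_rot'],o['grip_width'],o['qpos'].round(3))
p,W=save('wrist','w3')
W=W.reshape(-1,3)
def mf(S,c=(.647,-.121),a=.073):
    d=S[:,:2]-c; return np.c_[d[:,0]*np.cos(a)+d[:,1]*np.sin(a),-d[:,0]*np.sin(a)+d[:,1]*np.cos(a),S[:,2]]
Q=mf(W)
A=Q[(np.abs(Q[:,1])<.05)&(np.abs(Q[:,0]+.128)<.05)&(Q[:,2]>.066)&(Q[:,2]<.08)]
print('rim',len(A),cv2.minEnclosingCircle((A[:,:2]*1000).astype(np.float32)),A[:,2].mean())
A=Q[(np.abs(Q[:,1])<.08)&(Q[:,0]<-.17)&(Q[:,0]>-.23)&(Q[:,2]>.08)&(Q[:,2]<.095)]
print('panel',len(A),A.min(0),A.max(0),np.median(A,0), cv2.minAreaRect((A[:,:2]*1000).astype(np.float32)))
E
```

```text
[ 0.37600783 -0.13857253  0.17954843] [3.14145936e+00 2.42505397e-04 6.86256108e-02] 0.04437145025776589 [-0.444 -0.013  1.942 -0.     1.213  1.058]
rim 1244 ((-127.53514099121094, 1.2649598121643066), 28.905771255493164) 0.07291371712853648
panel 3126 [-0.19744962 -0.0729738   0.08266235] [-0.18740605  0.07266133  0.09054033] [-1.92396504e-01  1.23054763e-04  8.76895611e-02] ((-192.35305786132812, -0.15345001220703125), (10.031294822692871, 145.6342010498047), 0.08155447989702225)
```

View pics/w3.png

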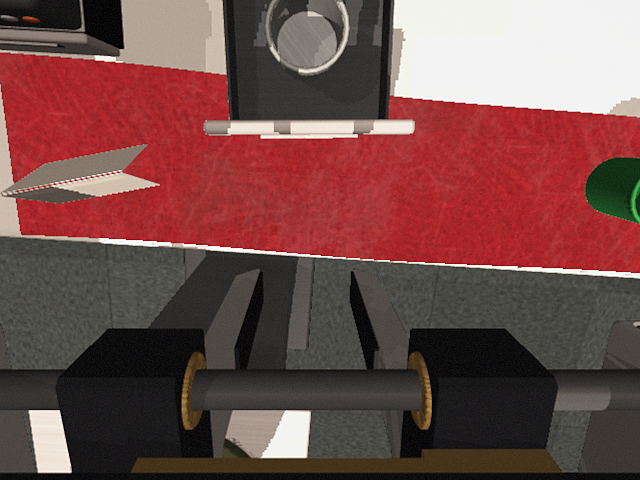

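The cup stands upright in the drawer, its rim at (307,30), and the drawer panel's top edge is at v≈127, u 205–413. Next I'll close the fingers, tilt the tool so its body stays clear of the housing, and go down in front of the panel.

In the tool's units: 134 mm / 1000 = 0.134, 2.3 mm / 1000 = 0.0023, 0.35 rad / 3.1416 = 0.1114.

>>> arm_command([
  [[0,0,0,0,0.0382,0,1],[0,0,0.01,0,0.0764,0,1],[0.01,0.001,0.05,0,0.1114,0,1],[0.02,0.002,0.09,0,0.1114,0,1],[0.034,0.0023,0.134,0,0.1114,0,1],[0.034,0.0023,0.134,0,0.1114,0,1],[0.034,0.0023,0.134,0,0.1114,0,1],[0.034,0.0023,0.134,0,0.1114,0,1]],
])

```text
time_s: 6.65
ee_pos: [0.4149, -0.1393, 0.0479]
eef_rot: [3.139, -0.353, 0.071]
force: [-0.3, -0.3, -0.0]
grip_width: 0.0007
grip_force: 0.0
```

In the tool's units: 93.8 mm / 1000 = 0.0938, 84.4 mm / 1000 = 0.0844.

>>> arm_command([
  [[0.0094,0,0.0035,0,0,0,1],[0.0188,0,0.0069,0,0,0,1],[0.0244,0,0.009,0,0,0,1],[0.03,0,0.0111,0,0,0,1],[0.0375,0,0.0138,0,0,0,1],[0.0469,0,0.0173,0,0,0,1],[0.0563,0,0.0208,0,0,0,1],[0.0657,0,0.0242,0,0,0,1],[0.075,0,0.0277,0,0,0,1],[0.0844,0,0.0311,0,0,0,1],[0.0938,0,0.0346,0,0,0,1],[0.0938,0,0.0346,0,0,0,1]],
])

```text
time_s: 7.85
ee_pos: [0.5146, -0.1317, 0.0452]
eef_rot: [3.141, -0.351, 0.07]
force: [-0.6, -0.4, 0.0]
grip_width: 0.0007
grip_force: 0.0
```

In the tool's units: 36.6 mm / 1000 = 0.0366, 34.7 mm / 1000 = 0.0347.

>>> arm_command([
  [[0.0075,0,0.0028,0,0,0,1],[0.015,0,0.0055,0,0,0,1],[0.0225,0,0.0083,0,0,0,1],[0.0281,0,0.0104,0,0,0,1],[0.0319,0,0.0118,0,0,0,1],[0.0347,0,0.0128,0,0,0,1],[0.0366,0,0.0135,0,0,0,1],[0.0366,0,0.0135,0,0,0,1]],
])

```text
time_s: 8.65
ee_pos: [0.5526, -0.1291, 0.045]
eef_rot: [3.141, -0.35, 0.07]
force: [-1.0, 1.2, -0.5]
grip_width: 0.0003
grip_force: 0.2
```

In the tool's units: 2.8 mm / 1000 = 0.0028, 0.35 mm / 1000 = 0.0004.

>>> arm_command([
  [[0.0009,0,0.0004,0,0,0,1],[0.0019,0,0.0007,0,0,0,1],[0.0028,0,0.001,0,0,0,1],[0.0028,0,0.001,0,0,0,1]],
])

```text
time_s: 9.05
ee_pos: [0.5554, -0.1289, 0.045]
eef_rot: [3.142, -0.35, 0.07]
force: [-1.5, 0.6, -0.1]
grip_width: 0.0004
grip_force: 0.5
```

In the tool's units: 2.8 mm / 1000 = 0.0028, 0.35 mm / 1000 = 0.0004.

>>> arm_command([
  [[0.0009,0,0.0004,0,0,0,1],[0.0019,0,0.0007,0,0,0,1],[0.0028,0,0.001,0,0,0,1],[0.0028,0,0.001,0,0,0,1]],
])

```text
time_s: 9.45
ee_pos: [0.5575, -0.1286, 0.0447]
eef_rot: [-3.141, -0.348, 0.07]
force: [-9.9, -0.9, 5.1]
grip_width: 0.0
grip_force: 5.6
```

In the tool's units: -160 mm / 1000 = -0.16, -130 mm / 1000 = -0.13.

>>> arm_command([
  [[0.0009,0,0.0004,0,0,0,1],[0.0009,0,0.0004,0,0,0,1],[-0.01,0,-0.0035,0,0,0,1],[-0.04,0,-0.014,0,0,0,1],[-0.08,0,-0.028,0,0,0,1],[-0.1,0,-0.08,0,0,0,0],[-0.11,0,-0.13,0,0,0,-1],[-0.11,0,-0.16,0,0,0,-1],[-0.11,0,-0.16,0,0,0,-1]],
])

```text
time_s: 10.35
ee_pos: [0.401, -0.1409, 0.1621]
eef_rot: [3.136, -0.357, 0.07]
force: [-0.0, 0.6, -0.1]
grip_width: 0.0288
grip_force: 0.0
```

```bash
python3 - <<'E'
from h import *
o=ctrl.get_obs(); print(o['ee_pos'],o['eef_rot'],o['grip_width'],o['qpos'].round(3))
p,W=save('top','t1')
W=W.reshape(-1,3)
def mf(S,c=(.647,-.121),a=.073):
    d=S[:,:2]-c; return np.c_[d[:,0]*np.cos(a)+d[:,1]*np.sin(a),-d[:,0]*np.sin(a)+d[:,1]*np.cos(a),S[:,2]]
Q=mf(W)
A=Q[(np.abs(Q[:,1])<.08)&(Q[:,0]<-.07)&(Q[:,0]>-.13)&(Q[:,2]>.03)&(Q[:,2]<.095)]
print('panel',len(A),A.min(0),A.max(0),np.median(A,0))
p,W=save('wrist','w4')
Q=mf(W.reshape(-1,3))
A=Q[(np.abs(Q[:,1])<.08)&(Q[:,0]<-.06)&(Q[:,0]>-.13)&(Q[:,2]>.03)&(Q[:,2]<.095)]
print('panel',len(A),A.min(0),A.max(0),np.median(A,0))
E
```

```text
[ 0.40100764 -0.14085253  0.16206819] [ 3.13629763 -0.35707577  0.07040508] 0.028793808096415036 [-0.553 -0.119  2.128  0.268  0.854  0.8  ]
panel 543 [-0.0871348  -0.07537341  0.03004043] [-0.07016024  0.07195784  0.0948939 ] [-0.0832691  -0.00053156  0.08298555]
panel 9446 [-0.08494767 -0.0748886   0.03001616] [-0.06012904  0.07543806  0.09499734] [-0.08167883  0.00023662  0.07669396]
```

View pics/w4.png

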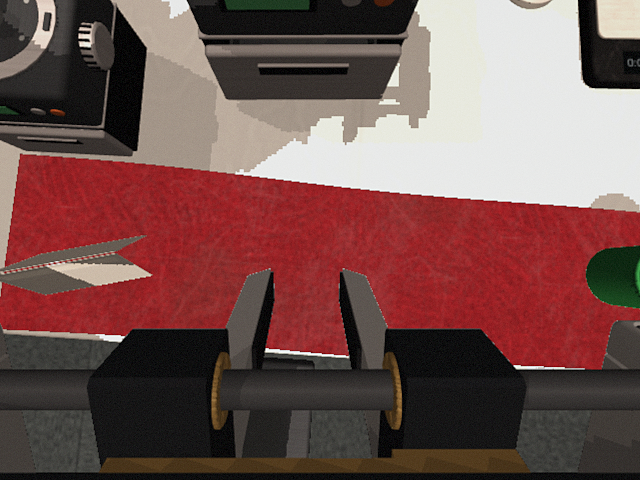

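The drawer is shut: its panel (u 205–405, v 40–98) lies against the housing, outer face at mill x = −85 mm. Now I'll untilt and go up towards the cap.

In the tool's units: 202 mm / 1000 = 0.202, 180 mm / 1000 = 0.18, -0.356 rad / 3.1416 = -0.1133.

>>> arm_command([
  [[0.017,0,-0.046,0,0,0,-1],[0.034,0,-0.092,0,-0.0382,0,-1],[0.06,0,-0.08,0,-0.0764,0,-1],[0.1,0,-0.065,0,-0.1133,0,-1],[0.145,-0.001,-0.05,0,-0.1133,0,-1],[0.18,-0.002,-0.03,0,-0.1133,0,-1],[0.202,-0.0025,-0.029,0,-0.1133,0,-1],[0.202,-0.0025,-0.029,0,-0.1133,0,-1],[0.202,-0.0025,-0.029,0,-0.1133,0,-1],[0.202,-0.0025,-0.029,0,-0.1133,0,-1]],
])

```text
time_s: 11.45
ee_pos: [0.5791, -0.1246, 0.2532]
eef_rot: [-3.141, 0.007, 0.07]
force: [0.4, -0.5, 0.4]
grip_width: 0.0939
grip_force: 0.0
```

```bash
python3 - <<'E'
from h import *
o=ctrl.get_obs(); print(o['ee_pos'],o['eef_rot'],o['grip_width'],o['qpos'].round(3))
p,W=save('wrist','w5')
W=W.reshape(-1,3)
A=W[(np.abs(W[:,0]-.647)<.05)&(np.abs(W[:,1]+.121)<.05)&(W[:,2]>.19)&(W[:,2]<.22)]
print('cap',len(A),A.min(0),A.max(0),cv2.minEnclosingCircle((A[:,:2]*1000).astype(np.float32)),cv2.minAreaRect((A[:,:2]*1000).astype(np.float32)))
A=W[(np.abs(W[:,0]-.647)<.07)&(np.abs(W[:,1]+.121)<.07)&(W[:,2]>.169)&(W[:,2]<.174)]
print('plate',len(A),cv2.minAreaRect((A[:,:2]*1000).astype(np.float32)))
for n in('t0','s0'):
    V=np.load(n+'.npz')['W'].reshape(-1,3)
    for z in np.arange(.32,.42,.01):
        S=V[(np.abs(V[:,2]-z)<.005)&(V[:,1]>-.3)&(V[:,1]<-.03)&(V[:,0]>.66)]
        if len(S)>5: print(n,z.round(3),len(S),S[:,0].min().round(3))
E
```

```text
[ 0.57909969 -0.12460657  0.25316299] [-3.14104912  0.00714155  0.06985834] 0.09392666377730192 [-0.273  0.37   1.318 -0.002  1.461  1.228]
cap 4762 [ 0.62707793 -0.14363455  0.19935439] [ 0.67297448 -0.09799098  0.2082286 ] ((649.9664916992188, -120.71158599853516), 23.025554656982422) ((649.9627075195312, -120.68794250488281), (45.61539077758789, 45.48707962036133), 80.82559204101562)
plate 22071 ((650.463134765625, -121.0707015991211), (133.72520446777344, 133.36190795898438), 2.8408944606781006)
t0 0.37 206 0.708
t0 0.38 536 0.708
t0 0.39 668 0.711
t0 0.4 943 0.716
t0 0.41 862 0.724
s0 0.32 255 0.733
s0 0.33 227 0.733
s0 0.34 162 0.733
s0 0.37 140 0.711
s0 0.38 331 0.71
s0 0.39 404 0.712
s0 0.4 490 0.715
s0 0.41 515 0.723
```

View pics/w5.png

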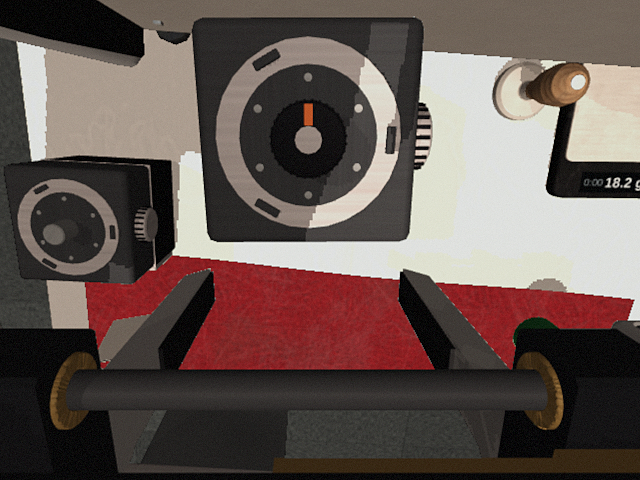

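The wrist view shows the cap at (307,140), its orange bar pointing to the back. The tamper and the small mill are untouched. Next I'll move over the cap, go down and turn to the start of the stroke.

In the tool's units: 74 mm / 1000 = 0.074, 70.5 mm / 1000 = 0.0705, 0.07 rad / 3.1416 = 0.0223.

>>> arm_command([
  [[0.04,0.0005,0,0,0.0022,0.0223,-1],[0.0705,0.001,0,0,0.0022,0.0223,-1],[0.0705,0.001,0,0,0.0022,0.0223,-1],[0.0705,0.001,0.03,0,0.0022,0.0223,-1],[0.0705,0.001,0.055,0,0.0022,0.0223,-1],[0.0705,0.001,0.07,0,0.0022,0.0223,-1],[0.0705,0.001,0.074,0,0.0022,0.0223,-1],[0.0705,0.001,0.074,0,0.0022,0.0637,-1],[0.0705,0.001,0.074,0,0.0022,0.1082,-1],[0.0705,0.001,0.074,0,0.0022,0.1528,-1],[0.0705,0.001,0.074,0,0.0022,0.1655,-1],[0.0705,0.001,0.074,0,0.0022,0.1655,-1]],
])

```text
time_s: 12.7
ee_pos: [0.6498, -0.121, 0.1812]
eef_rot: [3.141, -0.003, -0.451]
force: [-0.1, 0.2, 0.6]
grip_width: 0.0939
grip_force: 0.0
```

In the tool's units: 3 mm / 1000 = 0.003.

>>> arm_command([
  [[0,0,0.003,0,0,0,-0.3],[0,0,0.003,0,0,0,0.3],[0,0,0.003,0,0,0,0.6],[0,0,0.003,0,0,0,0.6],[0,0,0.003,0,0,0,0.6],[0,0,0.003,0,0,0,0.6],[0,0,0.003,0,0,0,0.6],[0,0,0.003,0,0,0,0.6]],
], squeeze=30)

```text
time_s: 13.5
ee_pos: [0.6496, -0.1208, 0.1767]
eef_rot: [3.14, -0.001, -0.45]
force: [0.2, -0.1, -0.1]
grip_width: 0.0439
grip_force: 30.0
```

```bash
python3 - <<'E'
from h import *
o=ctrl.get_obs(); print({k:np.round(o[k],4) for k in('ee_pos','eef_rot','grip_width','grip_force','force','moment','qpos')})
E
```

```text
{'ee_pos': array([ 0.6496, -0.1208,  0.1767]), 'eef_rot': array([ 3.1404e+00, -1.5000e-03, -4.5020e-01]), 'grip_width': np.float64(0.0439), 'grip_force': np.float64(29.9999), 'force': array([ 0.2229, -0.0649, -0.0835]), 'moment': array([ 0.0629, -0.0262,  0.0205]), 'qpos': array([-2.3860e-01,  5.7160e-01,  1.2030e+00, -1.5000e-03,  1.3658e+00,
        1.7827e+00])}
```

In the tool's units: -0.4 mm / 1000 = -0.0004, -0.3 mm / 1000 = -0.0003, -0.2 rad / 3.1416 = -0.0637.

>>> arm_command([
  [[0,0,0,0,0,-0.0159,0.6],[0,0,-0.0002,0,0,-0.0318,0.6],[0,0,-0.0003,0,0,-0.0477,0.6],[0,0,-0.0004,0,0,-0.0637,0.6],[0,0,-0.0004,0,0,-0.0637,0.6]],
])

```text
time_s: 14.0
ee_pos: [0.6496, -0.1207, 0.177]
eef_rot: [3.14, -0.001, -0.249]
force: [-0.0, -0.4, -0.4]
grip_width: 0.0437
grip_force: 30.0
```

```bash
python3 - <<'E'
from h import *
o=ctrl.get_obs(); print({k:np.round(o[k],4) for k in('ee_pos','eef_rot','grip_width','grip_force','force','moment','qpos')})
E
```

```text
{'ee_pos': array([ 0.6496, -0.1207,  0.177 ]), 'eef_rot': array([ 3.1401e+00, -1.0000e-03, -2.4940e-01]), 'grip_width': np.float64(0.0437), 'grip_force': np.float64(29.9991), 'force': array([-0.0184, -0.3802, -0.3936]), 'moment': array([ 0.0663,  0.0236, -0.0124]), 'qpos': array([-2.3860e-01,  5.7150e-01,  1.2026e+00, -1.5000e-03,  1.3666e+00,
        1.5819e+00])}
```

In the tool's units: -1.8 mm / 1000 = -0.0018, -1.5 mm / 1000 = -0.0015, -0.7 rad / 3.1416 = -0.2228.

>>> arm_command([
  [[0,0,-0.0003,0,0,-0.0318,0.6],[0,0,-0.0005,0,0,-0.0637,0.6],[0,0,-0.0007,0,0,-0.0955,0.6],[0,0,-0.001,0,0,-0.1273,0.6],[0,0,-0.0012,0,0,-0.1592,0.6],[0,0,-0.0015,0,0,-0.191,0.6],[0,0,-0.0018,0,0,-0.2228,0.6],[0,0,-0.0018,0,0,-0.2228,0.6]],
])

```text
time_s: 14.8
ee_pos: [0.6496, -0.1208, 0.1789]
eef_rot: [3.14, 0.0, 0.45]
force: [-0.7, -0.4, -1.1]
grip_width: 0.0437
grip_force: 30.0
```

```bash
python3 - <<'E'
from h import *
o=ctrl.get_obs(); print({k:np.round(o[k],4) for k in('ee_pos','eef_rot','grip_width','grip_force','force','moment','qpos')})
p,W=save('wrist','w6')
cv2.imwrite('pics/w6c.png',cv2.resize(p[200:480,160:480],None,fx=2,fy=2))
E
```

```text
{'ee_pos': array([ 0.6496, -0.1208,  0.1789]), 'eef_rot': array([3.1397, 0.    , 0.45  ]), 'grip_width': np.float64(0.0437), 'grip_force': np.float64(29.9986), 'force': array([-0.7302, -0.4028, -1.1307]), 'moment': array([ 0.0149,  0.0252, -0.0144]), 'qpos': array([-0.2386,  0.5701,  1.2003, -0.0015,  1.37  ,  0.8825])}
```

View pics/w6c.png

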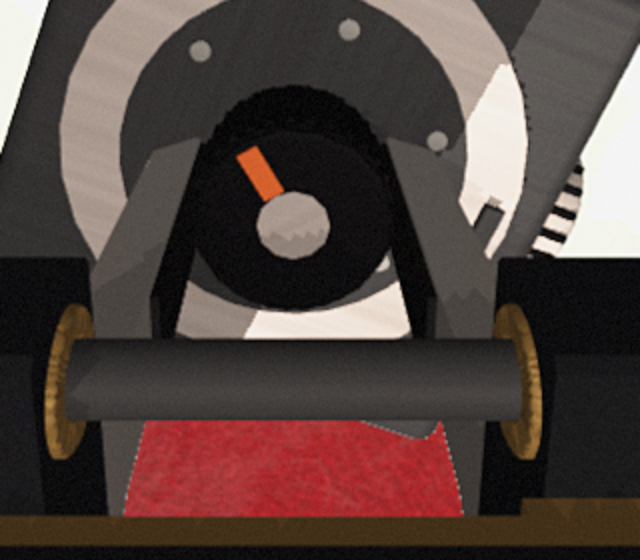

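The crop shows the cap between the pads, with the orange bar from (275,195) to (248,155). That is about 30° further left than the tool, so the cap turned with the grip by about 0.9 rad: right-hand thread. Now I'll regrip.

In the tool's units: 0.9 rad / 3.1416 = 0.2865.

>>> arm_command([
  [[0,0,0,0,0,0,-0.3],[0,0,0,0,0,0,-0.3],[0,0,0,0,0,0,-0.3],[0,0,0,0,0,0.0414,-0.3],[0,0,0,0,0,0.0828,-0.3],[0,0,0,0,0,0.1241,-0.3],[0,0,0,0,0,0.1655,-0.3],[0,0,0,0,0,0.2069,-0.3],[0,0,0,0,0,0.2483,-0.3],[0,0,0,0,0,0.2865,-0.3],[0,0,0,0,0,0.2865,-0.3],[0,0,0,0,0,0.2865,-0.3]],
])

```text
time_s: 16.05
ee_pos: [0.6496, -0.1208, 0.1789]
eef_rot: [3.14, -0.002, -0.447]
force: [-0.3, -0.2, -0.2]
grip_width: 0.061
grip_force: 0.0
```

>>> arm_command([
  [[0,0,0,0,0,0,0.6],[0,0,0,0,0,0,0.6],[0,0,0,0,0,0,0.6],[0,0,0,0,0,0,0.6],[0,0,0,0,0,0,0.6]],
], squeeze=30)

```text
time_s: 16.55
ee_pos: [0.6496, -0.1208, 0.1789]
eef_rot: [3.14, -0.001, -0.45]
force: [-0.6, -0.3, 0.3]
grip_width: 0.0438
grip_force: 30.0
```

In the tool's units: -2.3 mm / 1000 = -0.0023, -2 mm / 1000 = -0.002, -0.9 rad / 3.1416 = -0.2865.

>>> arm_command([
  [[0,0,-0.0002,0,0,-0.0318,0.6],[0,0,-0.0005,0,0,-0.0637,0.6],[0,0,-0.0008,0,0,-0.0955,0.6],[0,0,-0.001,0,0,-0.1273,0.6],[0,0,-0.0013,0,0,-0.1592,0.6],[0,0,-0.0015,0,0,-0.191,0.6],[0,0,-0.0018,0,0,-0.2228,0.6],[0,0,-0.002,0,0,-0.2546,0.6],[0,0,-0.0023,0,0,-0.2865,0.6],[0,0,-0.0023,0,0,-0.2865,0.6],[0,0,-0.0023,0,0,-0.2865,0.6]],
])

```text
time_s: 17.65
ee_pos: [0.6496, -0.1207, 0.1811]
eef_rot: [3.14, 0.0, 0.447]
force: [-0.4, -0.3, -1.1]
grip_width: 0.044
grip_force: 30.0
```

```bash
python3 - <<'E'
from h import *
o=ctrl.get_obs(); print({k:np.round(o[k],4) for k in('ee_pos','eef_rot','grip_width','grip_force','force','moment','qpos')})
p,W=save('wrist','w7')
b,g,r=[p[...,k].astype(int) for k in range(3)]
m=(r>150)&(g<140)&(b<90)&(r-g>60); m[:260]=0; m[380:]=0; m[:,:240]=0; m[:,400:]=0
S=W[m]; S=S[S[:,2]>.19]; c=S.mean(0); d=c[:2]-[.6496,-.1208]; print(len(S),c,'bar yaw rel mill',np.arctan2(d[1],d[0])-.073)
E
```

```text
{'ee_pos': array([ 0.6496, -0.1207,  0.1811]), 'eef_rot': array([3.1398e+00, 2.0000e-04, 4.4700e-01]), 'grip_width': np.float64(0.044), 'grip_force': np.float64(29.9967), 'force': array([-0.4292, -0.332 , -1.1089]), 'moment': array([ 0.0169,  0.0571, -0.0065]), 'qpos': array([-0.2386,  0.5685,  1.1975, -0.0015,  1.3746,  0.8856])}
288 [ 0.64670471 -0.10672737  0.21007715] bar yaw rel mill 1.7007043635392607
```

In the tool's units: 0.55 rad / 3.1416 = 0.1751.

>>> arm_command([
  [[0,0,0,0,0,0,-0.3],[0,0,0,0,0,0,-0.3],[0,0,0,0,0,0,-0.3],[0,0,0,0,0,0.0414,-0.3],[0,0,0,0,0,0.0828,-0.3],[0,0,0,0,0,0.1241,-0.3],[0,0,0,0,0,0.1592,-0.3],[0,0,0,0,0,0.1751,-0.3],[0,0,0,0,0,0.1751,-0.3]],
])

```text
time_s: 18.6
ee_pos: [0.6496, -0.1208, 0.1812]
eef_rot: [3.14, -0.001, -0.101]
force: [-0.6, 0.5, 0.1]
grip_width: 0.061
grip_force: 0.0
```

In the tool's units: -0.8 mm / 1000 = -0.0008, -0.5 mm / 1000 = -0.0005, -0.3 rad / 3.1416 = -0.0955.

>>> arm_command([
  [[0,0,0,0,0,0,0.6],[0,0,0,0,0,0,0.6],[0,0,0,0,0,0,0.6],[0,0,0,0,0,0,0.6],[0,0,-0.0002,0,0,-0.0318,0.6],[0,0,-0.0005,0,0,-0.0637,0.6],[0,0,-0.0008,0,0,-0.0955,0.6],[0,0,-0.0008,0,0,-0.0955,0.6],[0,0,-0.0008,0,0,-0.0955,0.6]],
], squeeze=30)

```text
time_s: 19.5
ee_pos: [0.6497, -0.1207, 0.182]
eef_rot: [3.14, -0.001, 0.197]
force: [1.1, 0.3, 0.7]
grip_width: 0.0438
grip_force: 29.9
```

```bash
python3 - <<'E'
from h import *
o=ctrl.get_obs(); print({k:np.round(o[k],4) for k in('ee_pos','eef_rot','grip_width','grip_force','force','moment','qpos')})
p,W=save('wrist','w8')
b,g,r=[p[...,k].astype(int) for k in range(3)]
m=(r>150)&(g<140)&(b<90)&(r-g>60); m[:260]=0; m[380:]=0; m[:,:240]=0; m[:,400:]=0
S=W[m]; S=S[S[:,2]>.19]; c=S.mean(0); d=c[:2]-[.6496,-.1208]; print(len(S),c,'bar yaw rel mill',np.arctan2(d[1],d[0])-.073)
E
```

```text
{'ee_pos': array([ 0.6497, -0.1207,  0.182 ]), 'eef_rot': array([ 3.1398e+00, -6.0000e-04,  1.9700e-01]), 'grip_width': np.float64(0.0438), 'grip_force': np.float64(29.9242), 'force': array([1.1273, 0.3246, 0.703 ]), 'moment': array([ 0.0508, -0.0808, -0.0189]), 'qpos': array([-0.2386,  0.5679,  1.1964, -0.0014,  1.376 ,  1.1355])}
264 [ 0.64344119 -0.10836436  0.21090632] bar yaw rel mill 1.957640193526354
```

In the tool's units: -4 mm / 1000 = -0.004, -2 mm / 1000 = -0.002.

>>> arm_command([
  [[0,0,-0.001,0,0,0,0.6],[0,0,-0.002,0,0,0,0.6],[0,0,-0.004,0,0,0,0.6],[0,0,-0.004,0,0,0,0.6]],
])

```text
time_s: 19.95
ee_pos: [0.6497, -0.1208, 0.1864]
eef_rot: [3.14, -0.001, 0.199]
force: [-0.2, 0.2, -0.2]
grip_width: 0.0435
grip_force: 29.9
```

In the tool's units: -115 mm / 1000 = -0.115, -105 mm / 1000 = -0.105, 0.13 rad / 3.1416 = 0.0414.

>>> arm_command([
  [[0,0,-0.005,0,0,0,0.6],[0,0,-0.01,0,0,0,0.6],[0,0,-0.01,0,0,0.0223,0.6],[0,0,-0.01,0,0,0.0414,0.6],[0,0,-0.01,0,0,0.0414,0.6],[0,0,-0.02,0,0,0.0414,0.6],[0,0,-0.035,0,0,0.0414,0.6],[0,0,-0.06,0,0,0.0414,0.6],[0,0,-0.085,0,0,0.0414,0.6],[0,0,-0.105,0,0,0.0414,0.6],[0,0,-0.115,0,0,0.0414,0.6],[0,0,-0.115,0,0,0.0414,0.6]],
])

```text
time_s: 21.15
ee_pos: [0.6498, -0.1206, 0.3027]
eef_rot: [3.139, -0.003, 0.071]
force: [0.3, -0.2, -1.2]
grip_width: 0.0434
grip_force: 29.9
```

```bash
python3 - <<'E'
from h import *
o=ctrl.get_obs(); print({k:np.round(o[k],4) for k in('time_s','ee_pos','eef_rot','grip_width','grip_force','force','joint_vel')})
a,_=save('scene','s9'); b,_=save('wrist','w9')
cv2.imwrite('pics/f.png',np.hstack([cv2.resize(a[120:360,180:420],(400,400)),cv2.resize(b,(400,400))]))
E
```

```text
{'time_s': np.float64(21.15), 'ee_pos': array([ 0.6498, -0.1206,  0.3027]), 'eef_rot': array([ 3.1391, -0.0032,  0.0706]), 'grip_width': np.float64(0.0434), 'grip_force': np.float64(29.9199), 'force': array([ 0.3382, -0.1805, -1.1814]), 'joint_vel': array([ 0.0014,  0.0248,  0.052 ,  0.0023, -0.0278,  0.0052])}
```

View pics/f.png

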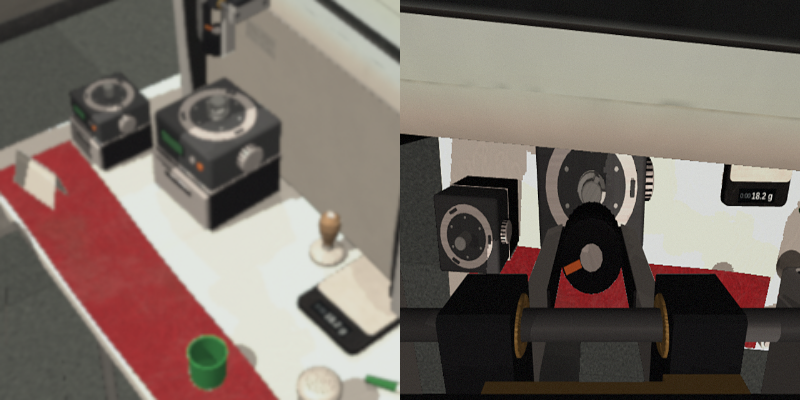

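On the left, the mill's drawer is shut and the steel neck is bare at (215,105). On the right, the cap is held upright in the fingers at (590,255). I'll let the arm settle, then hand in.

>>> arm_command([
  [[0,0,0,0,0,0,0.6],[0,0,0,0,0,0,0.6],[0,0,0,0,0,0,0.6],[0,0,0,0,0,0,0.6]],
])

```text
time_s: 21.65
ee_pos: [0.6495, -0.1205, 0.3007]
eef_rot: [3.14, -0.0, 0.07]
force: [-0.0, -0.3, -1.3]
grip_width: 0.0436
grip_force: 29.9
```

```bash
python3 -c "
from station import ctrl
print(ctrl.hand_in())"
```

```text
the job is handed in; nothing more can be done
None
```

The job is handed in after 21.7 s: the steel cup stands in the fully shut drawer, and the burr cap (right-hand thread) is off and held upright about 10 cm above the mill's neck.

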